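# Reset the tripped soldering station through its shuttered well

### The arm

A 7-joint arm with a two-finger parallel gripper is mounted at the origin on the work surface. World frame = base frame: x ahead of the robot, y to its left, z up, the work surface at z = 0. Lengths are in mm, angles in rad, forces in N, time in s.
With the tool pointing down it reaches from about 425 to 950 mm from the base axis. Payload 16.7 kg.
Tool frame: the origin (TCP) lies midway between the tips of the shut fingers; the grasp point (between the pads) lies 19 mm behind it; z points along the fingers, y is the line along which they close (so a half turn about z gives the same grasp; the last joint's range is limited). The gripper opens to 94 mm and grips with 3 to 60 N. Pads are 16 mm wide; open, the fingers measure 119 mm over their backs; the gripper's body (75 mm by 177 mm) begins 78 mm behind the grasp point.
Start: joints at [-1.437, 0.426, 0.074, 1.606, -0.034, 1.111, -0.067], TCP at [189.009, 647.958, 205.467] pointing down, gripper open.
Joint ranges: [-2.85, 2.85], [-0.5, 2.14], [-1.23, 1.37], [0.21, 2.46], [-1.02, 4.16], [0.16, 2.05], [-2.73, 2.73]. Speed limits (rad/s): [1.89, 1.89, 2.39, 2.39, 3.01, 3.01, 3.01].

### API

Orientations are given as [roll, pitch, yaw] about the fixed x, y, z axes, in that order (R = Rz(yaw) Ry(pitch) Rx(roll)).
In Python, from workcell import env, optics gives the robot as it stands.
- The arm moves only by the tool arm_command, never from a script. Its argument "motion" is one flat list of numbers, 7 for each row, row after row: the closure in counts, from 0 (fully open) to 255 (shut), then the shift along the tool's x, y, z in cm, then the turn, a rotation vector about the tool's x, y, z in degrees. A call has 1 to 10 rows; each row is the pose to reach, as a shift and turn from the pose commanded when the call began, along the tool's axes at that moment; what a row does not reach only later rows make up. A row lasts 1/8 s, in which the tool goes at most 62.5 mm and 10.7 degrees, less where a joint would pass 70% of its speed; a pose out of reach is approached as far as the arm can. A call with a gripper value outside its range is refused whole. The fingers move at their own pace and stop on an object; "force" is the grip in N (left out, the last holds). Time passes only in rows, so rows that repeat a pose let the fingers close. It gives the time, the measured TCP pose, the force, the opening and the grip force at its end, in the units of the state.
- env.read_state(): the state, without advancing time (a new reading comes with each control period).
- optics.read_camera(name): name is "scene" or "side" or "wrist"; returns the picture (400x640x3 uint8, blue, green, red); there is no depth.
- optics.camera_info(name): a dict with "camera_matrix" (3x3 intrinsics, pixels), "R" (3x3) and "t" (3): a world point X has camera coordinates R X + t. Camera axes: x right, y down, z forward; pixel columns grow to the right and rows downward; lengths in mm; the calibration is good to about 2 mm. A picture is of the moment at which its call begins: read the wrist's pose just before it. camera_info takes no time and is no camera call; for the wrist camera it gives the pose at the moment of the call.
- env.sign_off(): hands the job in; it is judged then, once.
The state is a dict: "time_s": time; "qpos": joint angles; "qd": joint speeds; "tau": joint torques, N m; "tcp_pos": TCP position; "tool_rot": TCP orientation; "wrist_force": force on the tool from outside, world axes, zero at the start; "torque": the same for the moment, N m; "width": opening from 0.0 (shut) to 1.0 (fully open); "grasp_force": force on a finger pad.
Only numpy, scipy, OpenCV 4.12 (cv2) and the standard library are available. Lean on these libraries where they do the work, as an engineer would, in place of code of your own. Each camera call takes 0.05 s, during which the arm holds its last target. There are 200 camera calls.

### The job

The soldering station has tripped. Push its sliding dust shutter fully open with a fingertip, reach down into the well underneath and press the sunken reset key all the way down for about a second, then push the shutter fully shut again. Pick nothing up, do not press the small round standby button beside the well, do not lift or shove the station, and leave the things around it where they are.

Things in the scene. Friction and masses are not known exactly. Their poses are not given: they have to be found in the camera images.
- station: cream box, 150 (its x) x 250 (its y) x 70 mm high, 2 to 3.1 kg, loose on rubber feet on the bench (z = 0). Origin: centre of underside; x away from its display side, y along its long side, z up; yaw up to 0.6 rad. Flat top panel 70 mm up. Two rails (6 wide, 8 mm high, inner faces 57 mm apart) run along y at x = +-31.5 mm, from y -64 to +64 mm, and guide the shutter
- well_mouth (a point): centre of the well's mouth, in the top panel at station x 0, y -30 mm, z 70 mm. Axes as the station's. The well is rectangular, 36 mm (station x) by 48 mm (station y), with straight walls and its floor 40 mm down; the reset key fills most of its bottom
- shutter (a joint): aluminium dust shutter over the well: travel in m along station +y, 0 = fully shut (centred on the well), 0.062 = fully open at its stop; the well is clear from 0.054. Starts shut or up to 15 mm ajar. About 1.5 N friction; stays where left. Plate 54 x 60 (along travel) x 4 mm, top face 5 mm above the panel
- rib_top (a point): centre of the top edge of the shutter's upright push rib, across the middle of the shutter plate and moving with it: 44 mm (station x) wide, 6 mm thick (station y), rising 20 mm above the plate, top 25 mm above the panel (95 mm above the bench). Push it on its flat faces, which look to station -y and +y. Axes as the station's
- reset_key (a joint): the sunken reset key: travel in m straight down, 0 = up, 0.005 = fully down at its stop. Spring return: about 1.8 N to start it, 4.8 N fully down
- key_top (a point): centre of the reset key's flat top, 30 x 42 (station y) mm, grey plastic; when up it lies 22 mm below the well's mouth (48 mm above the bench)
- standby (a joint): standby button, not to be pressed: travel in m downwards, 0 = up, 0.005 = fully down; 1.8 N to start it
- standby_top (a point): centre of the top of the standby button, a grey round cap of 20 mm diameter standing 6 mm proud of the panel at station x 0, y -105 mm
- flux_jar: small jar, 44 mm diameter, 42 mm high, near one end of the station; origin at the centre of its underside. To be left alone
- solvent_bottle: small bottle, 44 mm diameter, 100 mm high, near the other end of the station; origin at the centre of its underside. To be left alone
- screwdriver: screwdriver about 150 mm long lying on the bench before the station's display side. To be left alone
- board_holder: aluminium holder 45 x 110 x 24 mm with a circuit board, lying on the bench beyond the station's back; origin at the centre of its underside. To be left alone

How it is judged (in metres and radians):
On the way, in this order (a step that is already met when the one before it is completed fails the run):
1. the shutter is pushed open and the well uncovered (value of joint shutter above 0.053 m), for 0.2 s.
2. the reset key is held down (value of joint reset_key above 0.004 m and value of joint shutter above 0.045 m), for 0.5 s.
3. the shutter is pushed shut again (value of joint shutter below 0.005 m), for 0.2 s.
At the end, for the whole second after the job is handed in: the shutter is shut to within 5 mm, the reset key and standby button are up, and the station stands flat and at rest within 40 mm of where it began (value of joint shutter below 0.005 m and value of joint each of reset_key, standby below 0.001 m and angle between station's own z axis and vertical below 0.03 rad and height (world z) of station below 0.004 m and distance of station from where it was at the start of the episode below 0.04 m and linear speed of station below 0.01 m/s); the robot touches nothing.
It fails at once if the standby button is pressed (more than 3 mm) (value of joint standby above 0.003 m).
It fails at once if the station is lifted (over 12 mm), tipped or shoved (over 40 mm) (height (world z) of station above 0.012 m or angle between station's own z axis and vertical above 0.12 rad or distance of station from where it was at the start of the episode above 0.04 m).
It fails at once if a bystander is lifted or moved more than 25 mm (distance of any of flux_jar, solvent_bottle, screwdriver, board_holder from where it was at the start of the episode above 0.025 m).
It also fails if it takes over 67 s, if anything falls off the work surface, if the arm or the gripper's body presses on something with over 40 N, if the wrist force passes 120 N, or if a joint passes its speed limit or range.

## Working session

There is one attempt and no reset: what is moved stays moved. The work goes in short steps, Python scripts to look and compute and a tool call to move; the robot and the scene stay as the last step left them, time stands still between calls to the robot, and variables do not carry over. Pictures are saved under pics/ and viewed, at most 10 in all, crops included, and the job is handed in when it is done.

Besides the shell and the picture viewer there is one more tool, called after "Request:" in YAML: its name, and indented under it one key for each argument. arm_command: Moves the arm, as the interface text tells. Its arguments: {"type":"object","properties":{"motion":{"type":"array"},"force":{"type":"number"}},"required":["motion"]}

```bash
mkdir -p pics; python3 - <<'E'
from workcell import env, optics
import cv2
s=env.read_state(); print(s)
a=optics.read_camera("scene"); b=optics.read_camera("side")
cv2.imwrite("pics/a.png",a);cv2.imwrite("pics/b.png",b)
for n in("scene","side","wrist"): print(n,optics.camera_info(n))
E
```

```text
{'time_s': 0.0, 'qpos': array([-1.43648829,  0.42669159,  0.07384523,  1.60662131, -0.03410356,
        1.11081806, -0.06712569]), 'qd': array([ 0.00150808,  0.0001332 , -0.00017663,  0.00152202, -0.00122585,
        0.00227124,  0.00125062]), 'tau': array([ 7.80918890e-04, -9.35792255e+01,  3.66845168e+00, -4.54172981e+01,
       -4.85904480e-02,  2.01033539e-02,  1.20956702e-04]), 'tcp_pos': array([188.90864961, 647.55471687, 204.79610304]), 'tool_rot': array([-3.14031637e+00,  8.61169425e-05,  2.85773045e+00]), 'wrist_force': array([-0.59233379, -0.37983021, -0.96782407]), 'torque': array([-0.03921533,  0.00724173,  0.00635754]), 'grasp_force': 0.0, 'width': 1.000944513359507}
scene {'camera_matrix': array([[439.3741981 ,   0.        , 320.70665262],
       [  0.        , 439.3741981 , 197.556541  ],
       [  0.        ,   0.        ,   1.        ]]), 'R': array([[-0.82666169,  0.56256561, -0.01226323],
       [ 0.30778095,  0.43380921, -0.84680603],
       [-0.47106405, -0.70379649, -0.53176043]]), 't': array([ 448.19176661, -120.65229932, 1180.91088579])}
side {'camera_matrix': array([[493.64837503,   0.        , 324.04245821],
       [  0.        , 493.64837503, 195.65013116],
       [  0.        ,   0.        ,   1.        ]]), 'R': array([[ 0.9885646 , -0.15065894,  0.00647448],
       [-0.08294667, -0.57911624, -0.81101432],
       [ 0.12593604,  0.80120301, -0.58499047]]), 't': array([-550.38597109,  146.43535404, 1139.46751081])}
wrist {'camera_matrix': array([[331.25634953,   0.        , 315.66935107],
       [  0.        , 331.25634953, 199.15731275],
       [  0.        ,   0.        ,   1.        ]]), 'R': array([[ 0.27840225,  0.96046349, -0.00143812],
       [ 0.92322154, -0.26719369,  0.27616938],
       [ 0.26486635, -0.07821388, -0.96110791]]), 't': array([-674.28598081,  -29.13549071,  393.37772262])}
```

View pics/a.png

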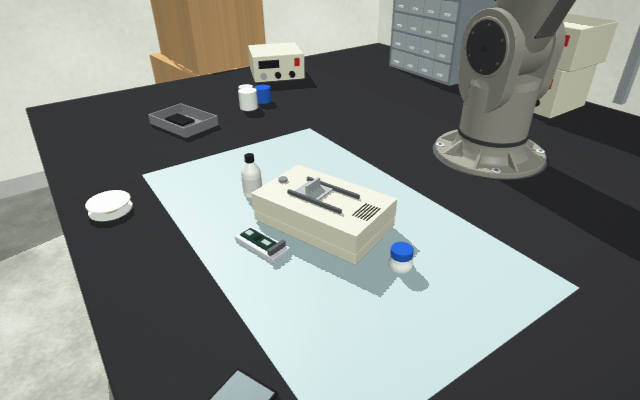

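View pics/b.png

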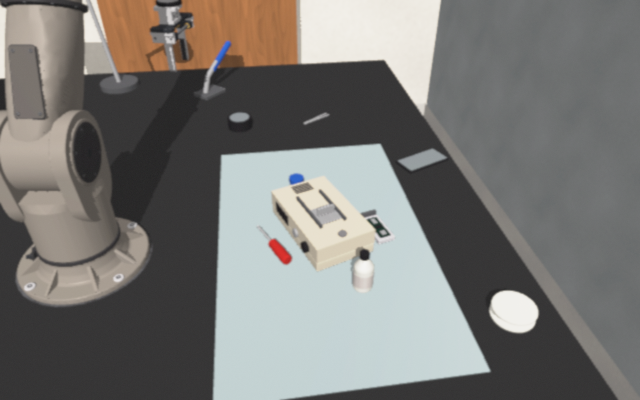

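The scene view shows the station's top with corners near (298,166), (396,203), (357,238) and (252,197). The standby button is at (283,180) and the rib near (316,187). In the side view the top corners are near (272,192), (317,178), (374,238) and (320,252), with standby at (342,233).

```bash
cat > h.py <<'E'
from workcell import env, optics
import numpy as np, cv2
from scipy.spatial.transform import Rotation as Ro
def cast(info,uv,z):
    K,R,t=info["camera_matrix"],info["R"],info["t"]
    d=R.T@np.linalg.solve(K,np.array([*uv,1.])); c=-R.T@t
    return c+d*(z-c[2])/d[2]
def proj(info,X):
    p=info["camera_matrix"]@(info["R"]@np.array(X,float)+info["t"]); return p[:2]/p[2]
def st2w(o,yaw,p):
    return np.array([*(np.array(o)+Ro.from_euler('z',yaw).as_matrix()[:2,:2]@np.array(p[:2])),p[2]])
def plan(target,yaw=None):  # shift in tool axes (cm) and turn about tool z (deg), tool kept pointing down
    s=env.read_state(); R=Ro.from_euler('xyz',s["tool_rot"])
    sh=R.inv().apply(np.array(target)-s["tcp_pos"])/10
    goal=Ro.from_euler('xyz',[np.pi,0,s["tool_rot"][2] if yaw is None else yaw])
    return sh.round(2),np.degrees((R.inv()*goal).as_rotvec()).round(2)
E
python3 - <<'E'
from h import *
for n,pts in(("scene",[(298,166),(396,203),(357,238),(252,197)]),("side",[(317,178),(272,192),(320,252),(374,238)])):
    i=optics.camera_info(n); P=np.array([cast(i,p,70) for p in pts]); print(n,P.round(0)[:,:2].tolist(),P.mean(0).round(0),[np.linalg.norm(P[k]-P[k-1]).round() for k in range(4)])
    print("standby",cast(i,(283,180) if n=="scene" else (342,233),76).round(0))
i=optics.camera_info("wrist");print("wristcam",(-i["R"].T@i["t"]).round(0))
E
```

```text
scene [[522.0, -118.0], [448.0, 121.0], [578.0, 165.0], [665.0, -60.0]] [553.  27.  70.] [np.float64(155.0), np.float64(250.0), np.float64(137.0), np.float64(241.0)]
standby [586. -74.  76.]
side [[561.0, 154.0], [440.0, 108.0], [528.0, -130.0], [653.0, -102.0]] [546.   8.  70.] [np.float64(272.0), np.float64(129.0), np.float64(253.0), np.float64(129.0)]
standby [584. -81.  76.]
wristcam [110. 671. 385.]
```

```bash
python3 - <<'E'
from h import *
t=st2w((552,22),.32,(0,-30,200)); print(t,plan(t,.32+np.pi))
E
```

```text
[561.43699682  -6.47706254 200.        ] (array([-54.08, -52.36,   0.55]), array([-6.00e-02, -1.00e-02, -3.46e+01]))
```

Request:
arm_command:
  motion: [255,-54,-52.4,0.5,0,0,-34.6,255,-54,-52.4,0.5,0,0,-34.6,255,-54,-52.4,0.5,0,0,-34.6,255,-54,-52.4,0.5,0,0,-34.6,255,-54,-52.4,0.5,0,0,-34.6,255,-54,-52.4,0.5,0,0,-34.6,255,-54,-52.4,0.5,0,0,-34.6,255,-54,-52.4,0.5,0,0,-34.6,255,-54,-52.4,0.5,0,0,-34.6,255,-54,-52.4,0.5,0,0,-34.6]
  force: 20

```text
time_s: 1.35
tcp_pos: [497.8, 103.6, 201.4]
tool_rot: [3.141, 0.0, -2.821]
wrist_force: [0.1, 0.2, -0.1]
width: 0.007
grasp_force: 0.0
```

```bash
python3 - <<'E'
from h import *
t=st2w((552,22),.32,(0,-30,200)); print(t,plan(t,.32+np.pi))
E
```

```text
[561.43699682  -6.47706254 200.        ] (array([ -2.58, -12.45,   0.14]), array([0.01, 0.02, 0.01]))
```

Request:
arm_command:
  motion: [255,-2.6,-12.5,0,0,0,0,255,-2.6,-12.5,0,0,0,0,255,-2.6,-12.5,0,0,0,0,255,-2.6,-12.5,0,0,0,0]

```text
time_s: 1.85
tcp_pos: [560.8, -5.0, 200.9]
tool_rot: [3.141, -0.001, -2.822]
wrist_force: [-0.6, 0.5, -0.2]
width: 0.005
grasp_force: 0.0
```

```bash
python3 - <<'E'
from h import *
i=optics.camera_info("wrist");print(env.read_state()["tcp_pos"])
a=optics.read_camera("wrist");cv2.imwrite("pics/w1.png",a)
for n,p in dict(sb=(0,-105,76),rib=(0,-30,95),o=(0,0,70),r1=(31.5,64,78),r2=(-31.5,64,78)).items(): print(n,proj(i,st2w((552,22),.32,p)).round())
E
```

```text
[560.83482066  -4.95214049 200.89047215]
sb [235. 193.]
rib [313. 199.]
o [344. 192.]
r1 [410. 225.]
r2 [415. 161.]
```

View pics/w1.png

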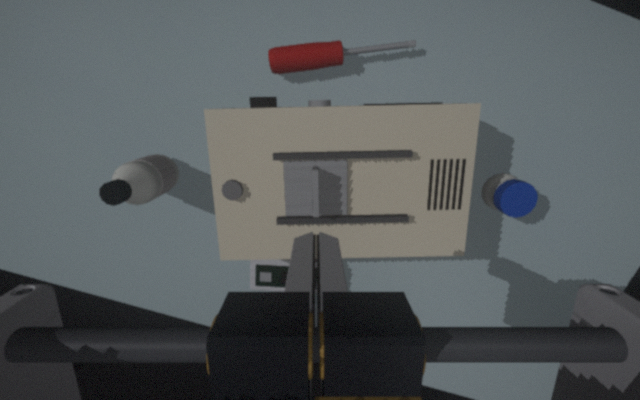

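The wrist view shows standby at (233,190). The display-side rail runs (273,155)–(412,153), the far rail runs (277,219)–(409,218), and the rib is at u≈316 (v 167–217).

```bash
python3 - <<'E'
from h import *
i=optics.camera_info("wrist"); a=optics.read_camera("wrist")
# top-face contour
hsv=cv2.cvtColor(a,cv2.COLOR_BGR2HSV)
print("cream",hsv[130,250],"bg",hsv[60,150],hsv[190,375])
m=cv2.inRange(hsv,(15,15,90),(35,140,255)); m[265:]=0
c=max(cv2.findContours(cv2.morphologyEx(m,cv2.MORPH_CLOSE,np.ones((5,5))),0,2)[0],key=cv2.contourArea)
print(cv2.approxPolyDP(cv2.convexHull(c),8,True).reshape(-1,2).tolist())
# standby by circle
g=cv2.GaussianBlur(cv2.cvtColor(a,6),(3,3),0)[165:215,208:260]
print(cv2.HoughCircles(g,cv2.HOUGH_GRADIENT,1,50,param1=80,param2=8,minRadius=7,maxRadius=14))
E4=[(273,155),(412,153),(277,219),(409,218)] if 0 else None
P=lambda uv,z:cast(i,uv,z)[:2]
sb=P((233,190),76)
r=[P(p,78) for p in [(273,155),(412,153),(277,219),(409,218)]]
print("rail len",np.linalg.norm(r[1]-r[0]),np.linalg.norm(r[3]-r[2]),"gap",np.linalg.norm(r[2]-r[0]),np.linalg.norm(r[3]-r[1]))
o=sum(r)/4; d=(r[1]-r[0]+r[3]-r[2]); yaw=np.arctan2(-d[0],d[1]); print("o",o,"yaw",yaw)
x=np.array([np.cos(yaw),np.sin(yaw)]);y=np.array([-x[1],x[0]])
for n,p in(("sb",sb),("rib0",P((316,167),95)),("rib1",P((316,217),95))): print(n,(p-o)@x,(p-o)@y)
E
```

```text
cream [ 18  25 130] bg [ 96  31 116] [ 20  35 131]
[[479, 105], [461, 254], [220, 258], [205, 109]]
[[[23.5 23.5 11.1]]]
rail len 127.422663249365 127.87613219016824 gap 62.17366703539988 63.00775798261122
o [546.3028196   18.73516037] yaw 0.3336937344858017
sb 2.1291122676655134 -104.17773302242037
rib0 -22.62927181824084 -24.97138684085111
rib1 23.58605188713318 -25.472453210756612
```

Rail length of 128 mm, gap of 63 mm and standby at y −104 all match the given sizes. The station is at about (547,19) with yaw 0.334, and the rib is at y ≈ −25.

```bash
python3 - <<'E'
from h import *
for z in(200,83): print(plan(st2w((547,19),.334,(0,-57,z)),.334+np.pi))
E
```

```text
(array([ 0.51, -3.11,  0.11]), array([ 0.03, -0.03, -0.71]))
(array([ 0.51, -3.12, 11.81]), array([ 0.03, -0.03, -0.71]))
```

Request:
arm_command:
  motion: [255,0.5,-3.1,0.1,0,0,-0.7,255,0.5,-3.1,4,0,0,-0.7,255,0.5,-3.1,8,0,0,-0.7,255,0.5,-3.1,10.5,0,0,-0.7,255,0.5,-3.1,11.8,0,0,-0.7,255,0.5,-3.1,11.8,0,0,-0.7,255,0.5,-3.1,11.8,0,0,-0.7]

```text
time_s: 2.82
tcp_pos: [566.8, -35.7, 84.4]
tool_rot: [-3.141, 0.001, -2.809]
wrist_force: [0.4, -0.7, 0.2]
width: 0.008
grasp_force: 0.0
```

```bash
python3 - <<'E'
from h import *
for y in(-57,16,20): print(plan(st2w((547,19),.334,(0,y,83)),.334+np.pi))
i=optics.camera_info("wrist")
a=optics.read_camera("wrist");cv2.imwrite("pics/w2.png",a)
E
```

```text
(array([0.08, 0.12, 0.14]), array([-0.01,  0.08, -0.08]))
(array([0.09, 7.42, 0.13]), array([-0.01,  0.08, -0.08]))
(array([0.09, 7.82, 0.13]), array([-0.01,  0.08, -0.08]))
```

View pics/w2.png

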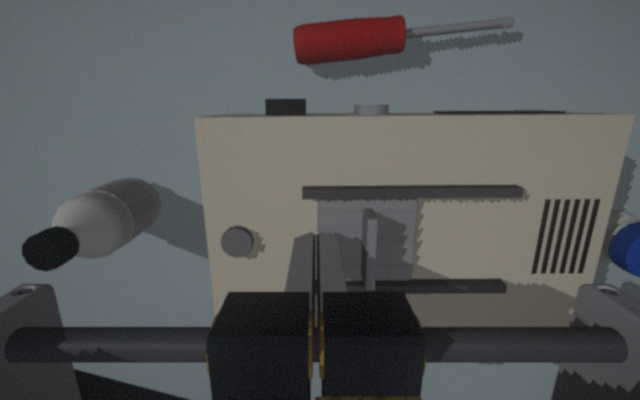

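The fingertips are at (317,240) between the rails, left of the rib at (370,250). Next is pushing it open.

Request:
arm_command:
  motion: [255,0.1,1,0.1,0,0,0,255,0.1,2,0.1,0,0,0,255,0.1,3,0.1,0,0,0,255,0.1,4,0.1,0,0,0,255,0.1,5,0.1,0,0,0,255,0.1,6,0.1,0,0,0,255,0.1,6.8,0.1,0,0,0,255,0.1,7.2,0.1,0,0,0,255,0.1,7.4,0.1,0,0,0,255,0.1,7.4,0.1,0,0,0]

```text
time_s: 4.12
tcp_pos: [541.4, 32.6, 82.3]
tool_rot: [-3.14, 0.0, -2.81]
wrist_force: [1.4, -6.7, 0.0]
width: 0.005
grasp_force: 3.0
```

```bash
python3 - <<'E'
from h import *
print(env.read_state()["wrist_force"]);print(plan(st2w((547,19),.334,(0,17,83)),.334+np.pi))
a=optics.read_camera("wrist");cv2.imwrite("pics/w3.png",a)
E
```

```text
[ 1.43370977 -6.74764071  0.02884667]
(array([-0.08,  0.23, -0.07]), array([-0.06,  0.01, -0.15]))
```

View pics/w3.png

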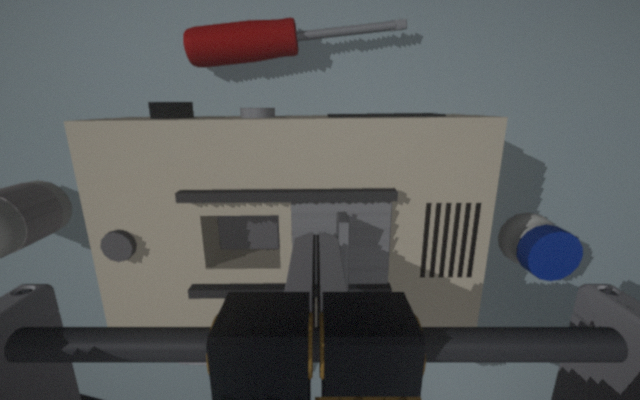

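The well is fully uncovered at (201–280, 215–268), the plate's near edge is at u≈291, and the 6.7 N reaction says the stop is reached. I'll locate the well from this view.

```bash
python3 - <<'E'
from h import *
i=optics.camera_info("wrist")
q=[cast(i,p,70) for p in [(201,216),(280,215),(280,268),(204,268)]]
print([np.linalg.norm(q[k]-q[k-1]).round(1) for k in range(4)]); c=sum(q)/4; print(c, st2w((547,19),.334,(0,-30,70)))
e=cast(i,(291,235),75)-c; print("plate edge y",e[:2]@[-np.sin(.334),np.cos(.334)]-30)
c[2]=100; print(plan(c,.334+np.pi)); 
E
```

```text
[np.float64(35.4), np.float64(48.6), np.float64(36.0), np.float64(48.9)]
[558.31675934 -10.31653939  70.        ] [556.83473786  -9.3421582   70.        ]
plate edge y 1.795963300766168
(array([-0.21, -4.61, -1.76]), array([-0.06,  0.01, -0.15]))
```

Request:
arm_command:
  motion: [255,-0.1,-1,0,0,0,0,255,-0.2,-1.5,-2,0,0,0,255,-0.2,-4.8,-2,0,0,0,255,-0.2,-4.8,-2,0,0,0,255,-0.2,-4.8,0,0,0,0,255,-0.2,-4.8,1.5,0,0,0,255,-0.2,-4.8,2.5,0,0,0,255,-0.2,-4.8,2.5,0,0,0,255,-0.2,-4.8,2.5,0,0,0]

```text
time_s: 5.3
tcp_pos: [558.9, -11.1, 57.7]
tool_rot: [-3.141, 0.0, -2.809]
wrist_force: [-0.4, 0.1, -0.6]
width: 0.004
grasp_force: 0.0
```

```bash
python3 - <<'E'
from h import *
print(env.read_state()["wrist_force"]);print(plan([558,-10,42],.334+np.pi))
E
```

```text
[-0.3548212   0.08568298 -0.58768513]
(array([0.05, 0.14, 1.57]), array([-0.01,  0.01, -0.1 ]))
```

Inside the well with no contact force. Next I press and hold.

Request:
arm_command:
  motion: [255,0,0.1,0.7,0,0,0,255,0,0.1,1.1,0,0,0,255,0,0.1,1.4,0,0,0,255,0,0.1,1.6,0,0,0,255,0,0.1,1.7,0,0,0,255,0,0.1,1.7,0,0,0]

```text
time_s: 6.05
tcp_pos: [558.7, -9.9, 42.5]
tool_rot: [3.14, 0.001, -2.81]
wrist_force: [-14.8, 2.7, 48.1]
width: 0.007
grasp_force: 24.3
```

Stop reached, but the force is firm. I'll ease off about 1 mm and hold.

Request:
arm_command:
  motion: [255,0,0,-0.1,0,0,0,255,0,0,-0.1,0,0,0,255,0,0,-0.1,0,0,0,255,0,0,-0.1,0,0,0,255,0,0,-0.1,0,0,0,255,0,0,-0.1,0,0,0,255,0,0,-0.1,0,0,0,255,0,0,-0.1,0,0,0]

```text
time_s: 7.05
tcp_pos: [558.6, -9.9, 42.7]
tool_rot: [3.141, 0.001, -2.809]
wrist_force: [-8.3, 1.4, 33.8]
width: 0.003
grasp_force: 16.5
```

Request:
arm_command:
  motion: [255,0,0,-1,0,0,0,255,0,0,-4,0,0,0,255,0,0,-7.5,0,0,0,255,0,0,-7.5,0,0,0,255,0,5,-7.5,0,0,0,255,0,9.3,-7.5,0,0,0,255,0,9.3,-7.5,0,0,0,255,0,9.3,-7.5,0,0,0]

```text
time_s: 8.05
tcp_pos: [527.8, 77.2, 115.8]
tool_rot: [-3.141, -0.001, -2.809]
wrist_force: [0.1, -0.8, 0.4]
width: 0.006
grasp_force: 0.0
```

```bash
python3 - <<'E'
from h import *
for z in(112,83): print(plan(st2w((547.5,18.5),.334,(0,62,z)),.334+np.pi))
a=optics.read_camera("wrist");cv2.imwrite("pics/w4.png",a)
i=optics.camera_info("wrist")
for p in [(0,32,95),(0,-30,70),(0,-105,76)]: print(proj(i,st2w((547.5,18.5),.334,p)).round())
E
```

```text
(array([0.07, 0.01, 0.38]), array([-0.02, -0.05, -0.09]))
(array([0.06, 0.01, 3.28]), array([-0.02, -0.05, -0.09]))
[269. 233.]
[188. 221.]
[ 79. 223.]
```

View pics/w4.png

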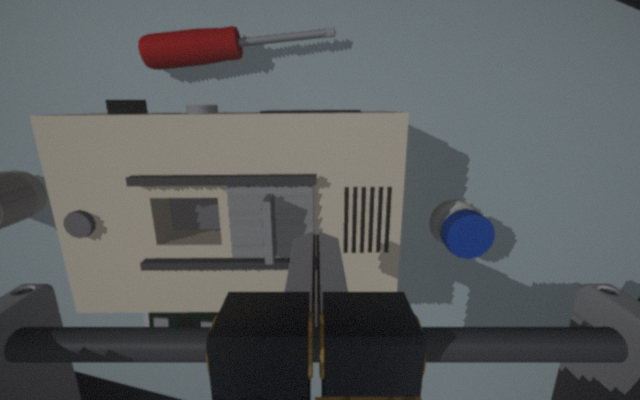

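The rib is at (269,230) and the well at (187,221), both as predicted, so the station hasn't moved. The fingertips are beyond the rib on its +y side.

Request:
arm_command:
  motion: [255,0,0,1.6,0,0,0,255,0,0,3.2,0,0,0,255,0,0,3.2,0,0,0,255,0,-1,3.2,0,0,0,255,0,-2,3.2,0,0,0,255,0,-3,3.2,0,0,0,255,0,-4,3.2,0,0,0,255,0,-5,3.2,0,0,0,255,0,-6,3.2,0,0,0,255,0,-6.5,3.2,0,0,0]

```text
time_s: 9.35
tcp_pos: [549.4, 15.5, 84.4]
tool_rot: [-3.141, -0.0, -2.81]
wrist_force: [-0.3, 1.6, 0.6]
width: 0.007
grasp_force: 0.8
```

Request:
arm_command:
  motion: [255,0,-0.6,0,0,0,0,255,0,-1.0,0,0,0,0,255,0,-1.2,0,0,0,0,255,0,-1.3,0,0,0,0,255,0,-1.3,0,0,0,0,255,0,-1.3,0,0,0,0]

```text
time_s: 10.1
tcp_pos: [553.4, 3.9, 84.3]
tool_rot: [-3.141, -0.0, -2.809]
wrist_force: [0.2, 0.3, 0.6]
width: 0.006
grasp_force: 0.2
```

```bash
python3 - <<'E'
from h import *
print(env.read_state()["wrist_force"]);print(plan(st2w((547.5,18.5),.334,(0,-14.5,83)),.334+np.pi))
E
```

```text
[0.19403828 0.25544481 0.56963996]
(array([0.08, 0.12, 0.13]), array([-0.01, -0.01, -0.1 ]))
```

Request:
arm_command:
  motion: [255,0,-0.2,0,0,0,0,255,0,-0.3,0,0,0,0,255,0,-0.4,0,0,0,0,255,0,-0.4,0,0,0,0]

```text
time_s: 10.6
tcp_pos: [553.8, 2.8, 84.2]
tool_rot: [3.139, -0.001, -2.807]
wrist_force: [-6.2, 13.6, 5.6]
width: 0.003
grasp_force: 7.8
```

Force rose to 15 N, so the shutter is at its shut stop. I'll back off, lift and check.

Request:
arm_command:
  motion: [255,0,0.8,0,0,0,0,255,0,1.2,0,0,0,0,255,0,1.2,-3,0,0,0,255,0,1.2,-8,0,0,0,255,0,1.2,-12,0,0,0,255,0,1.2,-12,0,0,0,255,0,1.2,-12,0,0,0]

```text
time_s: 11.48
tcp_pos: [550.5, 11.5, 203.8]
tool_rot: [3.142, -0.0, -2.809]
wrist_force: [-1.3, -0.1, -0.2]
width: 0.003
grasp_force: 0.0
```

```bash
python3 - <<'E'
from h import *
i=optics.camera_info("wrist")
a=optics.read_camera("wrist");cv2.imwrite("pics/w5.png",a)
for p in [(0,-30,95),(0,-27,95),(0,-60,75),(0,0,75),(0,-105,76)]: print(p,proj(i,st2w((547.5,18.5),.334,p)).round())
E
```

```text
(0, -30, 95) [290. 197.]
(0, -27, 95) [294. 197.]
(0, -60, 75) [261. 192.]
(0, 0, 75) [323. 192.]
(0, -105, 76) [214. 192.]
```

View pics/w5.png

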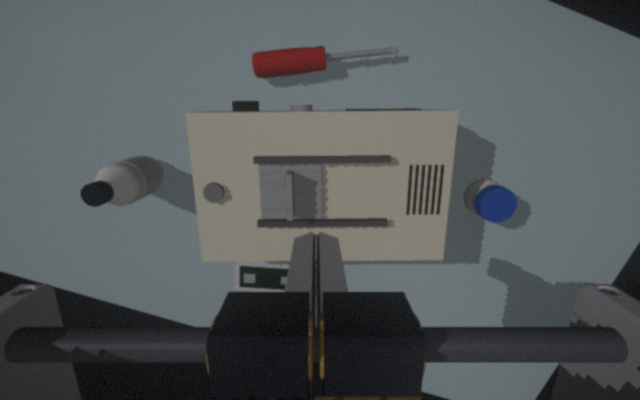

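The shutter spans u 260–323 with the rib at u≈290, which matches the fully shut prediction. Standby is at (214,192), undisturbed.

```bash
python3 -c "
from workcell import env
print(env.sign_off())"
```

```text
the job is handed in; nothing more can be done
None
```

The job is handed in with no verdict returned: I opened the shutter to its stop, held the reset key fully down for about a second, and pushed the shutter shut again, and the last picture shows the station and standby button undisturbed.

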